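Rack the sample vials by height

ROBOT

A 6-joint arm with a two-finger parallel gripper is mounted at the origin on the work surface. World frame = base frame: x ahead of the robot, y to its left, z up, the work surface at z = 0. Lengths are in m, angles in rad, forces in N, time in s.
With the tool pointing down it reaches from about 0.3 to 0.75 m from the base axis. Payload 8.5 kg.
Tool frame: the origin (TCP) lies midway between the tips of the shut fingers; the grasp point (between the pads) lies 19 mm behind it (tcp_to_grasp is the distance from the TCP to the grasp point, in m); z points along the fingers, y is the line along which they close (so a half turn about z gives the same grasp; the last joint's range is limited). The gripper opens to 88 mm and grips with 3 to 60 N. Pads are 18 mm wide; open, the fingers measure 123 mm over their backs; the gripper's body (75 mm by 187 mm) begins 45 mm behind the grasp point.
Start: joints at [1.1, 0.381, 1.297, -0, 1.464, -0.215], TCP at [0.139, 0.532, 0.239] pointing down, gripper open.
Joint ranges: [-3.11, 3.11], [-0.89, 2.33], [0.22, 2.48], [-1.42, 4.56], [0.17, 2.85], [-2.88, 2.88]. Speed limits (rad/s): [2.39, 2.39, 3.14, 3.14, 3.14, 3.14].

INTERFACE

Orientations are given as [roll, pitch, yaw] about the fixed x, y, z axes, in that order (R = Rz(yaw) Ry(pitch) Rx(roll)).
In Python, from workcell import * gives the robot as it stands. The module is installed in compiled form; this text tells all that it offers.
- The arm moves only by the shell command python3 -m creep 'ROWS' [FORCE]. ROWS is text: rows parted by semicolons, each of 7 numbers parted by spaces: the closure, from 0 (fully open) to 1 (shut), then the shift along the world's x, y, z in mm, then the turn, a rotation vector about the world's x, y, z in rad. A call has 1 to 12 rows; each row is the pose to reach, as a shift and turn from the pose commanded when the call began; what a row does not reach only later rows make up. A row lasts 1/12 s, in which the tool goes at most 41.7 mm and 7.16 degrees, less where a joint would pass 70% of its speed; a pose out of reach is approached as far as the arm can. A call with a gripper value outside its range is refused whole. The fingers move at their own pace and stop on an object; FORCE is the grip in N (left out, the last holds). Time passes only in rows, so rows that repeat a pose let the fingers close. It gives the time, the measured TCP pose, the force, the opening and the grip force at its end, in the units of the state.
- observe(): the state, without advancing time (a new reading comes with each control period).
- get_image(name): name is "scene" or "top" or "wrist"; returns a dict with "img" (400x640x3 uint8, red, green, blue), "vfov" (degrees; the focal length in pixels is half the picture's height over the tangent of half this angle, whatever the lens; pixels are square), "cx", "cy" (the principal point, pixels), "R" (3x3) and "t" (3): a world point X has camera coordinates R X + t. Camera axes: x right, y down, z forward; pixel columns grow to the right and rows downward; lengths in m; the calibration is good to about 2 mm. A picture is of the moment at which its call begins. There is no depth.
- sign_off(): hands the job in; it is judged then, once.
The state is a dict: "time": time; "q": joint angles; "qd": joint speeds; "joint_torque": joint torques, N m; "eef_pos": TCP position; "eef_rot": TCP orientation; "contact_force": force on the tool from outside, world axes, zero at the start; "wrist_torque": the same for the moment, N m; "opening": finger opening in m; "finger_force": force on a finger pad.
Only numpy, scipy, OpenCV 4.12 (cv2) and the standard library are available. Lean on these libraries where they do the work, as an engineer would, in place of code of your own. Each camera call takes 0.05 s, during which the arm holds its last target. There are 200 camera calls.

TASK

Line up the four sample vials in the rack in order of height: the tallest in the pocket next to the black grip tab, falling step by step to the shortest at the plain end. Leave each one standing upright on the floor of its own pocket, and never tip a vial over on the way.

Things in the scene. Friction and masses are not known exactly. Their poses are not given: they have to be found in the camera images.
- vial_a: the shortest of four sample vials: a closed round amber vial with a paper label and a black screw cap as wide as its body, 30 mm in diameter and 50 mm tall, under 0.15 kg, standing loose on the bench to the robot's right of the rack. Origin: centre of its underside; z points up to the cap.
- vial_b: the second shortest of four sample vials: a closed round amber vial with a paper label and a black screw cap as wide as its body, 30 mm in diameter and 70 mm tall, under 0.15 kg, standing loose on the bench to the robot's right of the rack. Origin: centre of its underside; z points up to the cap.
- vial_c: the second tallest of four sample vials: a closed round amber vial with a paper label and a black screw cap as wide as its body, 30 mm in diameter and 90 mm tall, under 0.15 kg, standing loose on the bench to the robot's right of the rack. Origin: centre of its underside; z points up to the cap.
- vial_d: the tallest of four sample vials: a closed round amber vial with a paper label and a black screw cap as wide as its body, 30 mm in diameter and 110 mm tall, under 0.15 kg, standing loose on the bench to the robot's right of the rack. Origin: centre of its underside; z points up to the cap.
- holder_a: fixed square grey holder, 59 x 59 mm and 14 mm high, the one at the plain end, farthest from the grip tab, with a round dark-floored pocket 48 mm wide and 8 mm deep, open upward. Origin: centre of its underside, 4 mm above the bench; the pocket's floor is 6 mm above the origin (10 mm above the bench), the rim 14 mm above it (18 mm above the bench). z points up.
- holder_b: fixed square grey holder, 59 x 59 mm and 14 mm high, the one second from the plain end, with a round dark-floored pocket 48 mm wide and 8 mm deep, open upward. Origin: centre of its underside, 4 mm above the bench; the pocket's floor is 6 mm above the origin (10 mm above the bench), the rim 14 mm above it (18 mm above the bench). z points up.
- holder_c: fixed square grey holder, 59 x 59 mm and 14 mm high, the one second from the grip tab, with a round dark-floored pocket 48 mm wide and 8 mm deep, open upward. Origin: centre of its underside, 4 mm above the bench; the pocket's floor is 6 mm above the origin (10 mm above the bench), the rim 14 mm above it (18 mm above the bench). z points up.
- holder_d: fixed square grey holder, 59 x 59 mm and 14 mm high, the one next to the grip tab, with a round dark-floored pocket 48 mm wide and 8 mm deep, open upward. Origin: centre of its underside, 4 mm above the bench; the pocket's floor is 6 mm above the origin (10 mm above the bench), the rim 14 mm above it (18 mm above the bench). z points up.
- rack: the rack, fixed to the bench on the robot's left, at any angle: a black base strip 244 x 64 x 4 mm with the four grey holders in a straight row, centres 60 mm apart, and at one end a black grip tab (40 x 50 mm, 18 mm high, two small grey ribs on it); the other end is plain. Origin: on the bench under the middle of the row; x runs along the row towards the grip tab, z up.
Things that resemble listed ones, but are neither listed nor needed, are in the scene too. Leave any yellow look-alike of the vial_a alone. Leave any green look-alike of the vial_b alone.

How it is judged:
At the end, for the whole second after the job is handed in: Each vial stands in its own pocket, tallest next to the grip tab down to shortest at the plain end: axis within 12 mm of the pocket's centre, underside within 3 mm of the pocket's floor, tilted less than 0.1 rad, and at rest (below 0.02 m/s) (horizontal distance between vial_a and holder_a below 0.012 m and z of vial_a in the frame of holder_a between 0.003 and 0.009 m and angle between each of vial_a, vial_b, vial_c, vial_d's own z axis and vertical below 0.1 rad and linear speed of each of vial_a, vial_b, vial_c, vial_d below 0.02 m/s and horizontal distance between vial_b and holder_b below 0.012 m and z of vial_b in the frame of holder_b between 0.003 and 0.009 m and horizontal distance between vial_c and holder_c below 0.012 m and z of vial_c in the frame of holder_c between 0.003 and 0.009 m and horizontal distance between vial_d and holder_d below 0.012 m and z of vial_d in the frame of holder_d between 0.003 and 0.009 m); the robot touches nothing.
It fails at once if a vial is tipped over (tilted by more than 0.8 rad) (angle between any of vial_a, vial_b, vial_c, vial_d's own z axis and vertical above 0.8 rad).
It also fails if it takes over 136 s, if anything falls off the work surface, if the arm or the gripper's body presses on something with over 40 N, if the wrist force passes 120 N, or if a joint passes its speed limit or range.

## Working session

There is one attempt and no reset: what is moved stays moved. The work goes in short steps, Python scripts to look and compute and a shell command to move; the robot and the scene stay as the last step left them, time stands still between calls to the robot, and variables do not carry over. Pictures are saved under pics/ and viewed, at most 14 in all, crops included, and the job is handed in when it is done.

```bash
mkdir -p pics; python3 - <<'E'
from workcell import *
import cv2
for n in ["top","scene"]:
    d=get_image(n); cv2.imwrite(f"pics/{n}0.png",d["img"][:,:,::-1]); print(n,d["vfov"],d["cx"],d["cy"],d["R"],d["t"])
s=observe(); print(s["time"],s["eef_pos"],s["eef_rot"],s["opening"])
E
```

```text
top 50.86369048333489 315.04205068481286 197.0427832669597 [[-1.72253143e-02 -9.99851598e-01 -2.64035034e-04]
 [-9.99061395e-01  1.72221966e-02 -3.97457465e-02]
 [ 3.97443954e-02 -4.20845767e-04 -9.99209791e-01]] [0.03349528 0.54088104 1.08274972]
scene 54.36366438666123 325.7016109331478 194.4561107217792 [[ 0.43461466  0.90050078  0.01443756]
 [ 0.6921287  -0.32370364 -0.64511535]
 [-0.57625339  0.29036924 -0.76394878]] [-0.25787856 -0.33494516  1.24063798]
0.1 [0.13906836 0.53187895 0.23819798] [-3.14031452e+00 -2.58979460e-04  2.88578138e+00] 0.08831673042752852
```

View pics/top0.png

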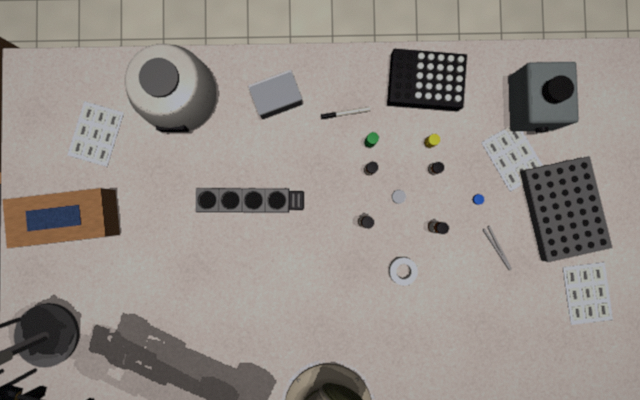

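View pics/scene0.png

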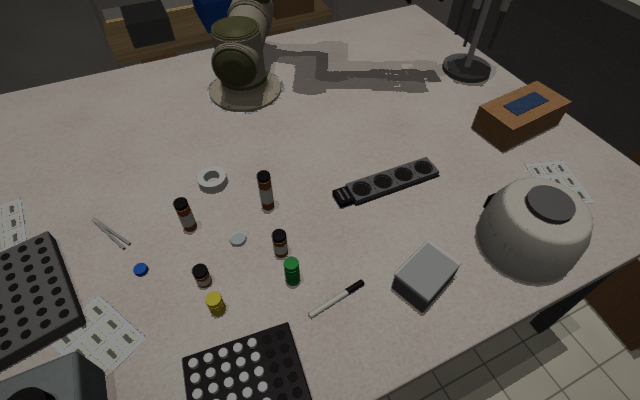

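Top view: the rack runs from (207,200) to (276,200) with its grip tab at (297,200). There are four black-capped vials and two look-alikes, green at (372,140) and yellow at (433,140).

Candidates matched across the views (top ↔ scene), ordered by height in the scene view:
- d: (367,222) ↔ (265,190), the tallest
- c: (440,228) ↔ (186,214)
- b: (372,168) ↔ (280,243)
- a: (437,168) ↔ (201,275), the shortest

I'll confirm this with one enlarged crop and measure positions.

```bash
cat > h.py <<'E'
from workcell import *
import cv2, numpy as np
def ray(d,u,v):
    f=200/np.tan(np.radians(d["vfov"]/2)); R=np.array(d["R"]); t=np.array(d["t"])
    return -R.T@t, R.T@np.array([(u-d["cx"])/f,(v-d["cy"])/f,1])
def plane(d,u,v,z):
    c,r=ray(d,u,v); return (c+r*(z-c[2])/r[2])[:2]
def blobs(d,box,thr,amin=15):
    x0,y0,x1,y1=box; g=d["img"][y0:y1,x0:x1].max(2)
    n,l,s,c=cv2.connectedComponentsWithStats((g<thr).astype(np.uint8))
    return [(c[i]+[x0,y0],s[i]+np.array([x0,y0,0,0,0])) for i in range(1,n) if s[i,4]>=amin]
E
python3 - <<'E'
from h import *
t=get_image("top"); s=get_image("scene")
for c,st in blobs(t,(345,150,460,245),60): print("top",c.round(1),st)
for c,st in blobs(s,(170,160,300,290),50): print("scene",c.round(1),st)
for c,st in blobs(t,(190,180,310,220),35): print("rack",c.round(1),st,plane(t,*c,.014).round(4))
a=cv2.resize(t["img"][155:240,345:460],None,fx=4,fy=4,interpolation=2)
r=cv2.resize(t["img"][180:220,190:310],None,fx=4,fy=4,interpolation=2)
b=cv2.resize(s["img"][160:290,170:305],None,fx=2.5,fy=2.5,interpolation=2)
out=np.zeros((580,800,3),np.uint8); out[:340,:460]=a; out[345:505,:480]=r; out[:325,462:462+337]=b[:325,:337]
cv2.imwrite("pics/crop1.png",out[:,:,::-1])
E
```

```text
top [371.1 167.4] [365 162  13  12 103]
top [436.8 167.3] [429 162  15  11 110]
top [366.5 221.5] [360 216  14  12 117]
top [429.2 224.9] [428 222   5   8  15]
top [440.6 227.3] [433 222  15  12 127]
scene [263.8 179.8] [257 170  14  21 213]
scene [181.5 206.4] [174 198  17  19 214]
scene [268.2 206.2] [263 202  11   8  59]
scene [191.  227.5] [185 222  12  10  57]
scene [278.9 237.2] [272 229  15  18 196]
scene [281.7 254.9] [276 251  12   7  31]
scene [200.2 271.9] [192 264  17  18 210]
scene [292.3 276.6] [285 267  15  19 199]
scene [206.4 284.6] [200 280  12   8  21]
rack [207.1 199.7] [200 192  15  16 194] [0.5392 0.3039]
rack [230.2 199.9] [222 192  17  16 204] [0.5377 0.2441]
rack [253.2 199.9] [246 192  16  17 207] [0.5366 0.1844]
rack [276.5 199.9] [269 192  16  17 200] [0.5357 0.1241]
```

View pics/crop1.png

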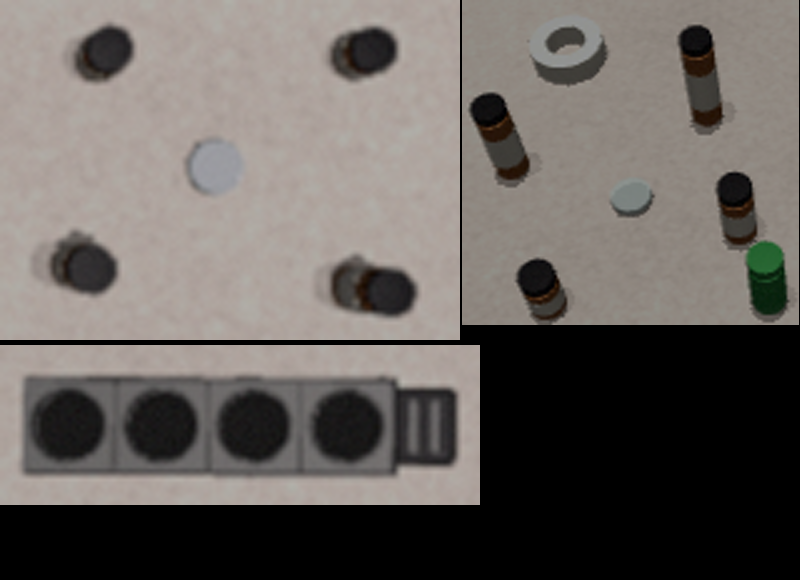

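The crop shows four amber, black-capped vials, with the scene foot-to-cap lengths ranking d > c > b > a as named. The tab sits at the right (−y) end of the rack. Next I triangulate the caps.

```bash
python3 - <<'E'
from h import *
t=get_image("top"); s=get_image("scene")
P=dict(a=((437.5,167.2),(200.2,271.5),.05),b=((371.5,167.2),(278.9,236.8),.07),c=((442.5,227.5),(181.5,206.),.09),d=((367.5,222),(263.8,179.5),.11))
for k,(p,q,h) in P.items():
    c1,r1=ray(t,*p);c2,r2=ray(s,*q)
    m=np.linalg.lstsq(np.c_[r1,-r2],c2-c1,rcond=None)[0]
    A=c1+m[0]*r1;B=c2+m[1]*r2
    print(k,"tri",((A+B)/2).round(4),"gap",np.linalg.norm(A-B).round(4),"top",plane(t,*p,h-.003).round(4),"scene",plane(s,*q,h-.006).round(4))
print(plane(t,372,140,.065),plane(t,433,140,.045),observe()["eef_pos"])
E
```

```text
a tri [ 0.6105 -0.2864  0.0424] gap 0.0013 top [ 0.6099 -0.2857] scene [ 0.6118 -0.2857]
b tri [ 0.6114 -0.1176  0.0595] gap 0.0001 top [ 0.6106 -0.1167] scene [ 0.6144 -0.1184]
c tri [ 0.4598 -0.2824  0.0776] gap 0.0044 top [ 0.4596 -0.2818] scene [ 0.4667 -0.2799]
d tri [ 0.4765 -0.0993  0.0935] gap 0.0025 top [ 0.4763 -0.0988] scene [ 0.4866 -0.1005]
[ 0.67857528 -0.11972022] [ 0.67938736 -0.27691747] [0.13914109 0.53202404 0.23856581]
```

```bash
python3 -m creep '0.4 471 -818 -40 0 0 -1.315;0.4 471 -818 -40 0 0 -1.315;0.4 471 -818 -40 0 0 -1.315;0.4 471 -818 -40 0 0 -1.315;0.4 471 -818 -40 0 0 -1.315;0.4 471 -818 -40 0 0 -1.315;0.4 471 -818 -40 0 0 -1.315;0.4 471 -818 -40 0 0 -1.315;0.4 471 -818 -40 0 0 -1.315;0.4 471 -818 -40 0 0 -1.315;0.4 471 -818 -40 0 0 -1.315;0.4 471 -818 -40 0 0 -1.315' 15; python3 -c "
from workcell import *
print(observe())"
```

```text
time: 1.3
eef_pos: [0.389, 0.0971, 0.2178]
eef_rot: [3.141, -0.0, 1.567]
contact_force: [1.1, 1.1, 0.1]
opening: 0.0527
finger_force: 0.0
{'time': 1.3, 'q': array([-5.28325744e-02,  1.37143656e-01,  1.70847198e+00,  8.87499573e-05,
        1.29527584e+00, -4.88635436e-02]), 'qd': array([-1.13461859e+00,  2.37578581e-01, -2.25775807e-01,  3.80200714e-04,
       -1.85635969e-02, -1.22249594e+00]), 'joint_torque': array([  6.26606718, -31.6656518 , -18.88950527,  -0.07141972,
         0.17628734,   2.40076147]), 'eef_pos': array([0.38896032, 0.09711665, 0.21775047]), 'eef_rot': array([ 3.14088814e+00, -5.10693035e-05,  1.56680320e+00]), 'contact_force': array([1.07027195, 1.08820515, 0.14961057]), 'wrist_torque': array([-0.03761728,  0.05054233,  0.01298977]), 'finger_force': 0.0, 'opening': 0.0527085788795501}
```

```bash
python3 -m creep '0.4 221 -383 -18 0 0 0;0.4 221 -383 -18 0 0 0;0.4 221 -383 -18 0 0 0;0.4 221 -383 -18 0 0 0;0.4 221 -383 -18 0 0 0;0.4 221 -383 -18 0 0 0;0.4 221 -383 -18 0 0 0;0.4 221 -383 -18 0 0 0;0.4 221 -383 -18 0 0 0;0.4 221 -383 -18 0 0 0;0.4 221 -383 -18 0 0 0;0.4 221 -383 -18 0 0 0'; python3 - <<'E'
from h import *
d=get_image("wrist"); cv2.imwrite("pics/w1.png",d["img"][:,:,::-1])
f=200/np.tan(np.radians(d["vfov"]/2))
p=np.array(d["R"])@[.61,-.286,.05]+d["t"]; print(p[:2]/p[2]*f+[d["cx"],d["cy"]])
E
```

```text
time: 2.3
eef_pos: [0.6104, -0.2883, 0.1975]
eef_rot: [-3.141, 0.0, 1.567]
contact_force: [0.9, 0.3, 0.1]
opening: 0.0525
finger_force: 0.0
[317.13209328 177.41627584]
```

View pics/w1.png

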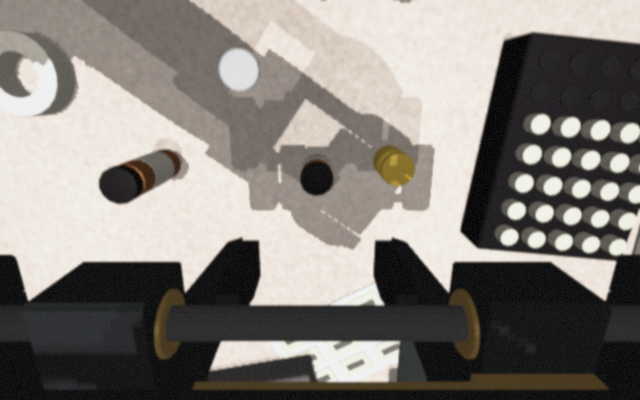

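The wrist view has the black cap at (317,177), exactly as predicted, with the yellow look-alike at (396,166) clear of the finger. Descending and gripping.

```bash
python3 -m creep '0.4 0 2 -40 0 0 0;0.4 0 2 -80 0 0 0;0.4 0 2 -120 0 0 0;0.4 0 2 -150 0 0 0;0.4 0 2 -170 0 0 0;0.4 0 2 -181 0 0 0;0.4 0 2 -181 0 0 0;1 0 2 -181 0 0 0;1 0 2 -181 0 0 0;1 0 2 -181 0 0 0;1 0 2 -181 0 0 0;1 0 2 -181 0 0 0' 15;
python3 -m creep '1 0 0 0 0 0 0;1 0 0 0 0 0 0;1 0 0 20 0 0 0;1 0 0 50 0 0 0;1 0 0 90 0 0 0;1 0 0 120 0 0 0;1 0 0 120 0 0 0'
```

```text
time: 3.35
eef_pos: [0.61, -0.2821, 0.0201]
eef_rot: [3.14, 0.001, 1.571]
contact_force: [-0.2, 0.5, 6.6]
opening: 0.0296
finger_force: 15.0
time: 3.93
eef_pos: [0.6114, -0.2831, 0.1461]
eef_rot: [3.132, 0.007, 1.571]
contact_force: [0.3, -0.4, 0.6]
opening: 0.0294
finger_force: 15.0
```

```bash
python3 - <<'E'
from h import *
s=get_image("scene"); o=observe(); print(o["eef_pos"],o["contact_force"],o["opening"])
w=get_image("wrist"); o=observe(); print(o["eef_pos"],o["eef_rot"])
out=np.vstack([cv2.resize(s["img"][140:330,130:330],(600,570))[:300],cv2.resize(w["img"],(480,300))[:, :].repeat(1,0) if 0 else cv2.copyMakeBorder(cv2.resize(w["img"],(480,300)),0,0,0,120,0)])
cv2.imwrite("pics/g1.png",out[:,:,::-1])
E
```

```text
[ 0.61048763 -0.28252759  0.14251116] [-0.81811181  0.19367282 -1.51319501] 0.029359692910684056
[ 0.60960092 -0.28194366  0.13980001] [3.13961849e+00 1.40230366e-03 1.57078889e+00]
```

View pics/g1.png

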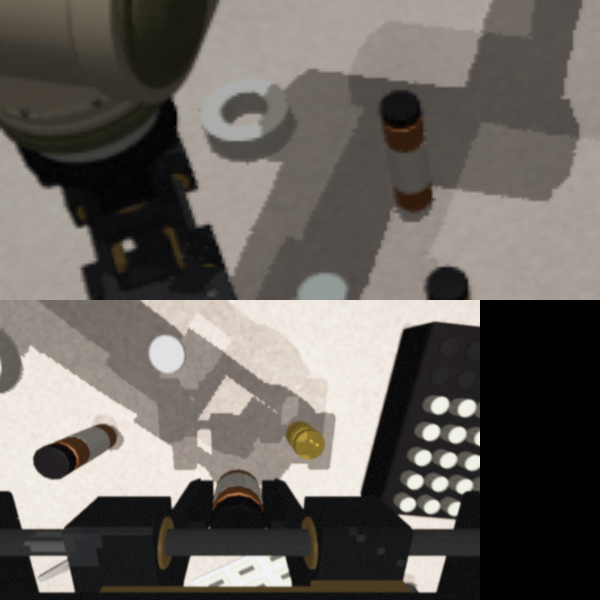

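The vial is held upright between the fingers (cap at about (237,515) in the lower panel). I'll carry it to holder_a.

```bash
python3 -m creep '1 -3 25 0 0 0 0;1 -8 60 0 0 0 0;1 -12 100 0 0 0 0;1 -17 140 0 0 0 0;1 -22 180 0 0 0 0;1 -27 220 0 0 0 0;1 -31 260 0 0 0 0;1 -36 300 0 0 0 0;1 -41 340 0 0 0 0;1 -46 380 0 0 0 0;1 -51 420 0 0 0 0;1 -56 460 0 0 0 0'
python3 -m creep '1 -5 40 0 0 0 0;1 -10 80 0 0 0 0;1 -13 105 0 0 0 0;1 -15 122 0 0 0 0;1 -15 128 0 0 0 0;1 -15 128 0 0 0 0;1 -15 128 0 0 0 0;1 -15 128 0 0 0 0;1 -15 128 0 0 0 0'; python3 -c "
from workcell import *
for i in range(2):
  o=observe();print(o['eef_pos'],o['eef_rot'],o['qd'].round(3));get_image('top')"
```

```text
time: 5.03
eef_pos: [0.5521, 0.18, 0.137]
eef_rot: [-3.139, 0.0, 1.571]
contact_force: [0.8, 0.1, -0.6]
opening: 0.0295
finger_force: 15.0
time: 5.78
eef_pos: [0.5388, 0.3049, 0.1384]
eef_rot: [-3.141, 0.0, 1.569]
contact_force: [-0.3, 0.5, -0.4]
opening: 0.0299
finger_force: 15.0
[0.53875306 0.30488671 0.13843162] [-3.14118930e+00  2.51136195e-04  1.56915555e+00] [ 0.003 -0.002 -0.005  0.002 -0.     0.002]
[0.53874452 0.30505369 0.13854453] [-3.14139685e+00  1.63060895e-04  1.56925500e+00] [ 0.005 -0.    -0.003 -0.001  0.002  0.002]
```

```bash
python3 -m creep '1 0 2 -30 0 0 0;1 0 2 -60 0 0 0;1 0 2 -80 0 0 0;1 0 2 -92 0 0 0;1 0 2 -100 0 0 0;1 0 2 -104 0 0 0;1 0 2 -107 0 0 0;1 0 2 -109 0 0 0;1 0 2 -109 0 0 0;1 0 2 -109 0 0 0;1 0 2 -109 0 0 0'
python3 -m creep '0.4 0 0 0 0 0 0;0.4 0 0 0 0 0 0;0.4 0 0 0 0 0 0;0.4 0 0 0 0 0 0;0.4 0 0 20 0 0 0;0.4 0 0 60 0 0 0;0.4 0 0 100 0 0 0;0.4 0 0 140 0 0 0;0.4 0 0 170 0 0 0;0.4 0 0 170 0 0 0'; python3 - <<'E'
from h import *
w=get_image("wrist");s=get_image("scene");o=observe();print(o['eef_pos'])
for z in(.06,):
  f=200/np.tan(np.radians(w["vfov"]/2)); p=w["R"]@np.array([.5392,.304,z])+w["t"]; print(p[:2]/p[2]*f+[w["cx"],w["cy"]])
cv2.imwrite("pics/p1.png",np.hstack([w["img"][:,100:500],cv2.resize(s["img"][140:240,320:420],(400,400))])[:,:,::-1])
E
```

```text
time: 6.8
eef_pos: [0.5387, 0.3083, 0.0302]
eef_rot: [3.141, -0.0, 1.571]
contact_force: [-0.1, 0.5, 1.6]
opening: 0.0292
finger_force: 15.0
time: 7.63
eef_pos: [0.5403, 0.309, 0.2066]
eef_rot: [3.13, -0.004, 1.571]
contact_force: [-0.3, 0.5, 0.9]
opening: 0.0526
finger_force: 0.0
[0.53853271 0.30823154 0.20039568]
[314.29060776 186.31587765]
```

View pics/p1.png

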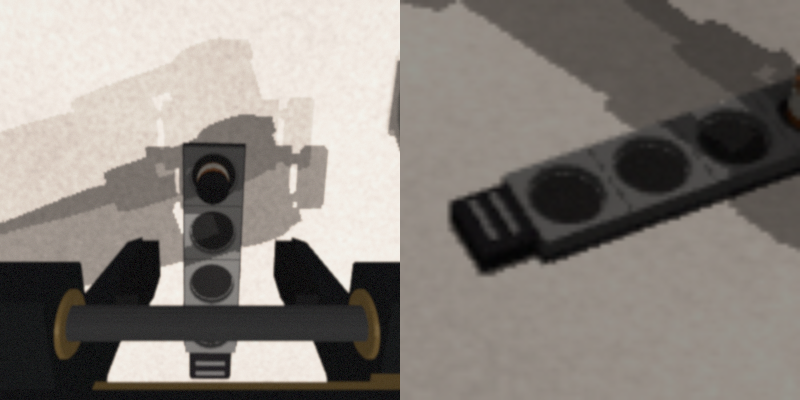

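Vial a is in the plain-end pocket, at (213,182) in the left panel (wrist (313,182), predicted (314,186)), about 2 mm off centre. Next is b.

```bash
python3 -m creep '0.4 7 -40 0 0 0 0;0.4 14 -80 0 0 0 0;0.4 21 -120 0 0 0 0;0.4 28 -160 0 0 0 0;0.4 35 -200 0 0 0 0;0.4 42 -240 0 0 0 0;0.4 49 -280 0 0 0 0;0.4 56 -320 0 0 0 0;0.4 63 -360 0 0 0 0;0.4 70 -400 0 0 0 0;0.4 73 -425 0 0 0 0;0.4 73 -425 0 0 0 0'
python3 -m creep '0.4 0 0 0 0 0 0;0.4 0 0 0 0 0 0' ; python3 - <<'E'
from h import *
w=get_image("wrist");o=observe();print(o['eef_pos'])
for P in([.6115,-.117,.068],):
  f=200/np.tan(np.radians(w["vfov"]/2)); p=w["R"]@np.array(P)+w["t"]; print(p[:2]/p[2]*f+[w["cx"],w["cy"]])
for c,s in blobs(w,(220,100,420,235),45,200): print(c,s)
E
```

```text
time: 8.73
eef_pos: [0.6111, -0.1216, 0.1969]
eef_rot: [-3.138, -0.0, 1.566]
contact_force: [0.7, 0.8, -0.8]
opening: 0.0531
finger_force: 0.0
time: 8.9
eef_pos: [0.6109, -0.1159, 0.1983]
eef_rot: [-3.139, -0.001, 1.571]
contact_force: [-0.0, 0.5, -0.2]
opening: 0.053
finger_force: 0.0
[ 0.61106596 -0.11546016  0.1987342 ]
[318.48726477 186.40614844]
[317.6259542  187.97273719] [301 171  34  35 917]
```

Predicted and observed cap agree within 2 px. Descending.

```bash
python3 -m creep '0.4 0 -1 -40 0 0 0;0.4 0 -2 -80 0 0 0;0.4 0 -2 -120 0 0 0;0.4 0 -2 -150 0 0 0;0.4 0 -2 -167 0 0 0;0.4 0 -2 -173 0 0 0;0.4 0 -2 -173 0 0 0;1 0 -2 -173 0 0 0;1 0 -2 -173 0 0 0;1 0 -2 -173 0 0 0;1 0 -2 -173 0 0 0;1 0 -2 -173 0 0 0' 15;
python3 -m creep '1 0 0 0 0 0 0;1 0 0 0 0 0 0;1 0 0 15 0 0 0;1 0 0 40 0 0 0;1 0 0 75 0 0 0;1 0 0 105 0 0 0;1 0 0 120 0 0 0;1 0 0 120 0 0 0;1 0 0 120 0 0 0'; python3 -c "
from workcell import *
o=observe();print(o['eef_pos'],o['eef_rot'])"
```

```text
time: 9.95
eef_pos: [0.6119, -0.1189, 0.0278]
eef_rot: [3.14, 0.001, 1.571]
contact_force: [0.2, 1.7, 5.8]
opening: 0.0295
finger_force: 15.0
time: 10.7
eef_pos: [0.6113, -0.1188, 0.1466]
eef_rot: [3.141, 0.0, 1.571]
contact_force: [-0.4, -0.4, -1.1]
opening: 0.029
finger_force: 15.0
[ 0.61132513 -0.11880516  0.14661022] [3.14092855e+00 2.77896535e-04 1.57078182e+00]
```

```bash
python3 -m creep '1 -4 20 0 0 0 0;1 -11 55 0 0 0 0;1 -19 95 0 0 0 0;1 -27 135 0 0 0 0;1 -35 175 0 0 0 0;1 -43 215 0 0 0 0;1 -51 255 0 0 0 0;1 -59 295 0 0 0 0;1 -66 330 0 0 0 0;1 -71 353 0 0 0 0;1 -73 363 0 0 0 0;1 -73 363 0 0 0 0'
python3 -m creep '1 0 0 0 0 0 0;1 0 0 0 0 0 0;1 0 0 0 0 0 0'; python3 -c "
from workcell import *
for i in range(2):
  o=observe();print(o['eef_pos'],o['eef_rot']);get_image('top')"
```

```text
time: 11.7
eef_pos: [0.5373, 0.2455, 0.1449]
eef_rot: [-3.139, 0.001, 1.573]
contact_force: [0.7, -1.0, -0.8]
opening: 0.03
finger_force: 15.0
time: 11.95
eef_pos: [0.5389, 0.2426, 0.1463]
eef_rot: [-3.141, 0.0, 1.569]
contact_force: [-0.7, -1.3, -0.7]
opening: 0.0297
finger_force: 15.0
[0.53890264 0.24262554 0.14629106] [-3.14115084e+00  2.97502557e-04  1.56878270e+00]
[0.53888569 0.24277734 0.14641112] [-3.14133534e+00  2.10119679e-04  1.56883608e+00]
```

```bash
python3 -m creep '1 -1 1 -30 0 0 0;1 -1 1 -60 0 0 0;1 -1 1 -80 0 0 0;1 -1 1 -92 0 0 0;1 -1 1 -100 0 0 0;1 -1 1 -104 0 0 0;1 -1 1 -107 0 0 0;1 -1 1 -109 0 0 0;1 -1 1 -109 0 0 0;1 -1 1 -109 0 0 0;1 -1 1 -109 0 0 0'
python3 -m creep '0.4 0 0 0 0 0 0;0.4 0 0 0 0 0 0;0.4 0 0 0 0 0 0;0.4 0 0 0 0 0 0;0.4 0 0 20 0 0 0;0.4 0 0 60 0 0 0;0.4 0 0 100 0 0 0;0.4 0 0 140 0 0 0;0.4 0 0 170 0 0 0;0.4 0 0 183 0 0 0;0.4 0 0 183 0 0 0;0.4 0 0 183 0 0 0'; python3 - <<'E'
from h import *
w=get_image("wrist");o=observe();print(o['eef_pos'])
for P in([.5377,.2441,.08],[.5392,.304,.06]):
  f=200/np.tan(np.radians(w["vfov"]/2)); p=w["R"]@np.array(P)+w["t"]; print(p[:2]/p[2]*f+[w["cx"],w["cy"]])
cv2.imwrite("pics/p2.png",w["img"][:,100:500,::-1])
E
```

```text
time: 12.97
eef_pos: [0.5376, 0.2452, 0.0381]
eef_rot: [3.141, -0.0, 1.571]
contact_force: [-0.0, -1.1, -0.5]
opening: 0.0293
finger_force: 15.0
time: 13.97
eef_pos: [0.5373, 0.2452, 0.2203]
eef_rot: [3.141, -0.0, 1.571]
contact_force: [-0.3, 0.9, -1.6]
opening: 0.0526
finger_force: 0.0
[0.53694559 0.24501631 0.21925436]
[317.89234881 183.15009352]
[319.48770542 109.8992171 ]
```

View pics/p2.png

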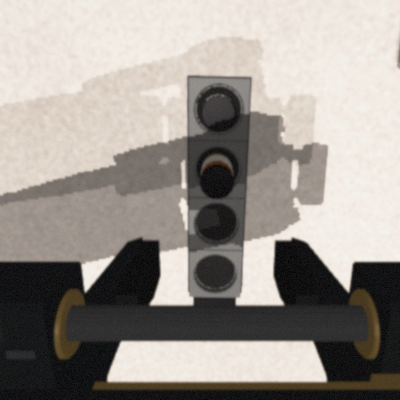

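Vial b is at (217,175) in the second pocket, but the plain-end pocket at (218,108) looks odd or empty. I'll check the other views.

```bash
python3 - <<'E'
from h import *
s=get_image("scene");t=get_image("top");w=get_image("wrist")
A=cv2.resize(s["img"],(533,333));B=cv2.resize(s["img"][140:230,325:445],(266,200));C=cv2.resize(w["img"][60:220,260:380],(200,266))
T=cv2.resize(t["img"][150:250,180:480],(600,200))
o=np.zeros((540,800,3),np.uint8);o[:333,:533]=A;o[:200,533:799]=B;o[210:476,600:]=C;o[335:535,:600]=T
cv2.imwrite("pics/p3.png",o[:,:,::-1])
E
```

```text
(no output)
```

View pics/p3.png

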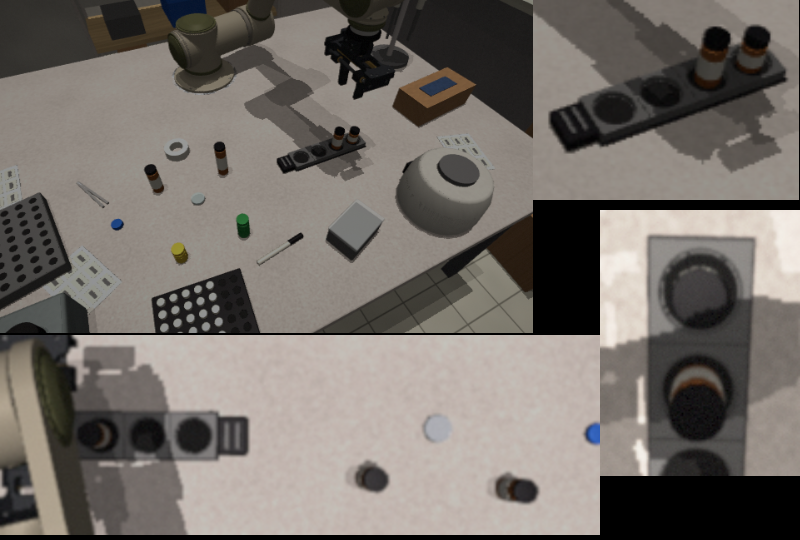

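Both vials are standing in their pockets: the scene crop (upper right) shows b at (714,55) and a at (753,48). What looked like an empty pocket was a's lit cap. Next is c.

```bash
python3 -m creep '0.3 -6 -40 0 0 0 0;0.3 -12 -80 0 0 0 0;0.3 -18 -120 0 0 0 0;0.3 -24 -160 0 0 0 0;0.3 -30 -200 0 0 0 0;0.3 -36 -240 0 0 0 0;0.3 -42 -280 0 0 0 0;0.3 -48 -320 0 0 0 0;0.3 -54 -360 0 0 0 0;0.3 -60 -400 0 0 0 0;0.3 -66 -440 0 0 0 0;0.3 -72 -480 0 0 0 0'
python3 -m creep '0.3 -4 -35 0 0 0 0;0.3 -4 -46 0 0 0 0;0.3 -4 -46 0 0 0 0;0.3 -4 -46 0 0 0 0;0.3 -4 -46 0 0 0 0' ; python3 - <<'E'
from h import *
w=get_image("wrist");o=observe();print(o['eef_pos'])
for P in([.461,-.281,.088],):
  f=200/np.tan(np.radians(w["vfov"]/2)); p=w["R"]@np.array(P)+w["t"]; print(p[:2]/p[2]*f+[w["cx"],w["cy"]])
for c,s in blobs(w,(220,100,420,235),45,200): print(c,s,plane(w,*c,.088))
E
```

```text
time: 15.17
eef_pos: [0.4645, -0.2366, 0.2197]
eef_rot: [-3.14, -0.001, 1.571]
contact_force: [0.5, 0.1, 0.6]
opening: 0.062
finger_force: 0.0
time: 15.58
eef_pos: [0.4616, -0.2793, 0.2202]
eef_rot: [-3.141, -0.001, 1.572]
contact_force: [-0.4, -0.4, -0.2]
opening: 0.0618
finger_force: 0.0
[ 0.46168283 -0.27915283  0.22047657]
[316.85281132 186.53141213]
[313.67250821 187.28806134] [298 171  33  34 913] [ 0.45835038 -0.28165084]
```

```bash
python3 -m creep '0.3 -2 -1 -40 0 0 0;0.3 -2 -2 -80 0 0 0;0.3 -2 -2 -120 0 0 0;0.3 -2 -2 -150 0 0 0;0.3 -2 -2 -170 0 0 0;0.3 -2 -2 -179 0 0 0;0.3 -2 -2 -179 0 0 0;1 -2 -2 -179 0 0 0;1 -2 -2 -179 0 0 0;1 -2 -2 -179 0 0 0;1 -2 -2 -179 0 0 0;1 -2 -2 -179 0 0 0' 15;
python3 -m creep '1 0 0 0 0 0 0;1 0 0 0 0 0 0;1 0 0 15 0 0 0;1 0 0 40 0 0 0;1 0 0 75 0 0 0;1 0 0 105 0 0 0;1 0 0 120 0 0 0;1 0 0 120 0 0 0;1 0 0 120 0 0 0'; python3 -c "
from workcell import *
o=observe();print(o['eef_pos'],o['eef_rot'])"
```

```text
time: 16.63
eef_pos: [0.4597, -0.283, 0.0424]
eef_rot: [3.141, 0.001, 1.571]
contact_force: [-1.1, 1.0, 0.2]
opening: 0.0304
finger_force: 0.3
time: 17.38
eef_pos: [0.4593, -0.2828, 0.1614]
eef_rot: [3.141, 0.0, 1.571]
contact_force: [0.2, 0.4, -0.7]
opening: 0.0297
finger_force: 15.0
[ 0.45929893 -0.28276507  0.16138956] [3.14125159e+00 3.16095486e-04 1.57068340e+00]
```

```bash
python3 -m creep '1 3 15 15 0 0 0;1 8 45 30 0 0 0;1 14 83 40 0 0 0;1 20 121 40 0 0 0;1 27 160 40 0 0 0;1 33 200 40 0 0 0;1 40 240 40 0 0 0;1 46 280 40 0 0 0;1 53 320 40 0 0 0;1 59 360 40 0 0 0;1 66 400 40 0 0 0;1 71 433 30 0 0 0'
python3 -m creep '1 4 22 -15 0 0 0;1 6 32 -30 0 0 0;1 6 34 -30 0 0 0;1 6 34 -30 0 0 0;1 6 34 -30 0 0 0;1 6 34 -30 0 0 0'; python3 -c "
from workcell import *
for i in range(2):
  o=observe();print(o['eef_pos'],o['eef_rot']);get_image('top')"
```

```text
time: 18.38
eef_pos: [0.5305, 0.1529, 0.1907]
eef_rot: [-3.141, -0.0, 1.572]
contact_force: [0.7, 0.0, -0.9]
opening: 0.0295
finger_force: 15.0
time: 18.88
eef_pos: [0.5367, 0.1832, 0.1621]
eef_rot: [3.141, 0.0, 1.57]
contact_force: [0.5, 1.2, 0.2]
opening: 0.0297
finger_force: 15.0
[0.53667029 0.18320025 0.16207545] [3.14095073e+00 9.53899852e-05 1.56955786e+00]
[0.53671652 0.18323459 0.16222788] [ 3.14057571e+00 -2.46868617e-05  1.56949612e+00]
```

```bash
python3 -m creep '1 0 1 -30 0 0 0;1 0 1 -60 0 0 0;1 0 1 -80 0 0 0;1 0 1 -92 0 0 0;1 0 1 -100 0 0 0;1 0 1 -104 0 0 0;1 0 1 -107 0 0 0;1 0 1 -109 0 0 0;1 0 1 -109 0 0 0;1 0 1 -109 0 0 0;1 0 1 -109 0 0 0'
python3 -m creep '0.3 0 0 0 0 0 0;0.3 0 0 0 0 0 0;0.3 0 0 0 0 0 0;0.3 0 0 0 0 0 0;0.3 0 0 20 0 0 0;0.3 0 0 60 0 0 0;0.3 0 0 100 0 0 0;0.3 0 0 140 0 0 0;0.3 0 0 170 0 0 0;0.3 0 0 183 0 0 0;0.3 0 0 183 0 0 0;0.3 0 0 183 0 0 0'
python3 -m creep '0.3 -6 -40 0 0 0 0;0.3 -12 -80 0 0 0 0;0.3 -19 -120 0 0 0 0;0.3 -26 -160 0 0 0 0;0.3 -33 -200 0 0 0 0;0.3 -40 -240 0 0 0 0;0.3 -48 -270 0 0 0 0;0.3 -58 -283 0 0 0 0;0.3 -58 -283 0 0 0 0;0.3 -58 -283 0 0 0 0;0.3 -58 -283 0 0 0 0'
python3 - <<'E'
from h import *
w=get_image("wrist");o=observe();print(o['eef_pos'])
for P in([.478,-.099,.108],):
  f=200/np.tan(np.radians(w["vfov"]/2)); p=w["R"]@np.array(P)+w["t"]; print(p[:2]/p[2]*f+[w["cx"],w["cy"]])
for c,s in blobs(w,(220,100,420,235),45,200): print(c,s,plane(w,*c,.108))
s=get_image("scene");cv2.imwrite("pics/p4.png",np.hstack([cv2.resize(w["img"],(400,250)),cv2.resize(s["img"][140:240,300:460],(400,250))])[:,:,::-1])
E
```

```text
time: 19.9
eef_pos: [0.5367, 0.1852, 0.0531]
eef_rot: [3.141, -0.0, 1.571]
contact_force: [0.4, 0.6, -0.7]
opening: 0.0298
finger_force: 15.0
time: 20.9
eef_pos: [0.5363, 0.1852, 0.2353]
eef_rot: [3.141, -0.0, 1.571]
contact_force: [0.6, -0.3, 0.0]
opening: 0.0615
finger_force: 0.0
time: 21.82
eef_pos: [0.4784, -0.097, 0.2347]
eef_rot: [-3.14, -0.001, 1.571]
contact_force: [1.1, 0.1, 0.2]
opening: 0.062
finger_force: 0.0
[ 0.47858413 -0.09682422  0.23489816]
[317.19064378 188.57189105]
[314.67016807 188.71323529] [298 172  34  35 952] [ 0.47593987 -0.09911749]
```

View pics/p4.png

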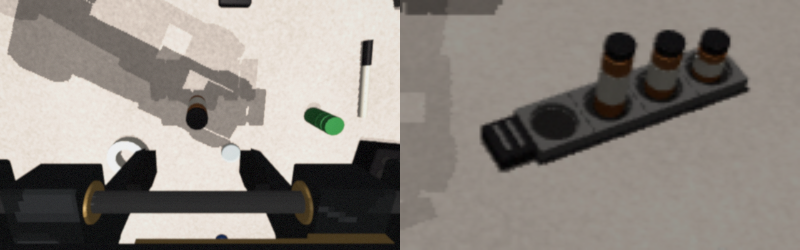

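c, b and a stand in the rack (right panel: (620,45), (668,42), (713,40)). d's cap is centred below the gripper at (196,118) in the left panel.

```bash
python3 -m creep '0.3 -1 -1 -40 0 0 0;0.3 -1 -2 -80 0 0 0;0.3 -1 -2 -120 0 0 0;0.3 -1 -2 -150 0 0 0;0.3 -1 -2 -170 0 0 0;0.3 -1 -2 -179 0 0 0;0.3 -1 -2 -179 0 0 0;1 -1 -2 -179 0 0 0;1 -1 -2 -179 0 0 0;1 -1 -2 -179 0 0 0;1 -1 -2 -179 0 0 0;1 -1 -2 -179 0 0 0' 15;
python3 -m creep '1 0 0 0 0 0 0;1 0 0 0 0 0 0;1 0 0 15 0 0 0;1 0 0 40 0 0 0;1 0 0 75 0 0 0;1 0 0 105 0 0 0;1 0 0 120 0 0 0;1 0 0 120 0 0 0;1 0 0 120 0 0 0'; python3 -c "
from workcell import *
o=observe();print(o['eef_pos'],o['eef_rot'])"
```

```text
time: 22.92
eef_pos: [0.4777, -0.0999, 0.0573]
eef_rot: [3.14, 0.001, 1.571]
contact_force: [0.2, -1.0, 0.3]
opening: 0.0303
finger_force: 0.2
time: 23.67
eef_pos: [0.4773, -0.0998, 0.1763]
eef_rot: [3.141, 0.0, 1.571]
contact_force: [-0.5, -0.2, -1.1]
opening: 0.0297
finger_force: 15.0
[ 0.4772578 -0.0997818  0.1763457] [3.14117236e+00 2.11987966e-04 1.57072509e+00]
```

Target is (.536, .124), so the shift is +58 in x and +224 in y.

```bash
python3 -m creep '1 5 20 0 0 0 0;1 13 50 0 0 0 0;1 23 88 0 0 0 0;1 33 126 0 0 0 0;1 43 164 0 0 0 0;1 51 196 0 0 0 0;1 56 216 0 0 0 0;1 58 224 0 0 0 0;1 58 224 0 0 0 0;1 58 224 0 0 0 0;1 58 224 0 0 0 0'; python3 -c "
from workcell import *
o=observe();print(o['eef_pos'],o['eef_rot'])"
```

```text
time: 24.58
eef_pos: [0.5351, 0.1229, 0.1759]
eef_rot: [-3.14, 0.0, 1.569]
contact_force: [0.0, -0.5, -0.4]
opening: 0.0297
finger_force: 15.0
[0.53509085 0.12290561 0.17590607] [-3.14013475e+00  3.33793189e-04  1.56948852e+00]
```

```bash
python3 -m creep '1 1 1 -30 0 0 0;1 1 1 -60 0 0 0;1 1 1 -80 0 0 0;1 1 1 -92 0 0 0;1 1 1 -100 0 0 0;1 1 1 -104 0 0 0;1 1 1 -107 0 0 0;1 1 1 -109 0 0 0;1 1 1 -109 0 0 0;1 1 1 -109 0 0 0;1 1 1 -109 0 0 0'
python3 -m creep '0.3 0 0 0 0 0 0;0.3 0 0 0 0 0 0;0.3 0 0 0 0 0 0;0.3 0 0 0 0 0 0;0.3 0 0 20 0 0 0;0.3 0 0 60 0 0 0;0.3 0 0 100 0 0 0;0.3 0 0 140 0 0 0;0.3 0 0 170 0 0 0;0.3 0 0 183 0 0 0;0.3 0 0 183 0 0 0;0.3 0 0 183 0 0 0'
python3 -m creep '0.3 -20 -35 0 0 0 0;0.3 -40 -70 0 0 0 0;0.3 -60 -105 0 0 0 0;0.3 -80 -140 0 0 0 0;0.3 -100 -175 0 0 0 0;0.3 -120 -210 0 0 0 0;0.3 -130 -240 0 0 0 0;0.3 -140 -270 0 0 0 0;0.3 -140 -290 0 0 0 0;0.3 -140 -300 0 0 0 0;0.3 -140 -300 0 0 0 0;0.3 -140 -300 0 0 0 0'
python3 - <<'E'
from h import *
t=get_image("top");s=get_image("scene");cv2.imwrite("pics/p5.png",np.hstack([cv2.resize(t["img"][175:225,190:310],(400,167)),cv2.resize(s["img"][140:220,320:450],(400,246))[40:207]])[:,:,::-1])
f=200/np.tan(np.radians(t["vfov"]/2)); g=200/np.tan(np.radians(s["vfov"]/2))
for n,x,y,h in(("a",.5392,.3039,.05),("b",.5377,.2441,.07),("c",.5366,.1844,.09),("d",.5357,.1241,.11)):
  p=t["R"]@np.array([x,y,h+.01])+t["t"]; u=p[:2]/p[2]*f+[t["cx"],t["cy"]]
  p=s["R"]@np.array([x,y,h+.01])+s["t"]; v=p[:2]/p[2]*g+[s["cx"],s["cy"]]
  print(n,"top crop",((u-[190,175])*3.333).round(),"scene crop",((v-[320,140])*3.077+[400,-40]).round())
print(observe()["eef_pos"])
E
```

```text
time: 25.5
eef_pos: [0.5367, 0.1252, 0.0681]
eef_rot: [3.141, -0.0, 1.571]
contact_force: [0.9, -0.1, -1.2]
opening: 0.0297
finger_force: 15.0
time: 26.5
eef_pos: [0.5363, 0.1252, 0.2503]
eef_rot: [3.141, 0.0, 1.571]
contact_force: [-1.1, -0.3, -0.3]
opening: 0.0613
finger_force: 0.0
time: 27.5
eef_pos: [0.3963, -0.1742, 0.2496]
eef_rot: [-3.14, -0.002, 1.57]
contact_force: [0.3, -0.6, -0.0]
opening: 0.062
finger_force: 0.0
a top crop [41. 80.] scene crop [727.   6.]
b top crop [116.  80.] scene crop [668.   9.]
c top crop [193.  79.] scene crop [606.  12.]
d top crop [275.  78.] scene crop [538.  16.]
[ 0.39649331 -0.17356262  0.25009667]
```

View pics/p5.png

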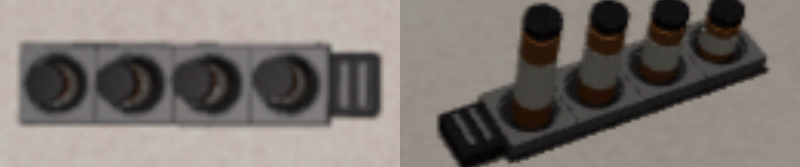

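All four vials stand upright in their pockets, falling from the tab to the plain end. The caps in the top crop, at (41,80), (116,80), (192,80) and (273,79), match the predictions within about 2 px, roughly 1.5 mm.

```bash
python3 -c "
from workcell import *
print(sign_off())"
```

```text
the job is handed in; nothing more can be done
None
```

The four vials stand upright in the rack, tallest next to the grip tab down to shortest at the plain end, and I handed the job in at about 28 s; no verdict was shown.

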